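Index the tube carousel to the next hole

ROBOT

A 6-joint arm with a two-finger parallel gripper is mounted at the origin on the work surface. World frame = base frame: x ahead of the robot, y to its left, z up, the work surface at z = 0. Lengths are in m, angles in degrees, forces in N, time in s.
With the tool pointing down it reaches from about 0.35 to 0.875 m from the base axis. Payload 4.2 kg.
Tool frame: the origin (TCP) lies at the very end of the fingers, on their centre line; the grasp point (between the pads) lies 19 mm behind it; z points along the fingers, y is the line along which they close (so a half turn about z gives the same grasp; the last joint's range is limited). The gripper opens to 87 mm and grips with 3 to 60 N. Pads are 19 mm wide; open, the fingers measure 117 mm over their backs; the gripper's body (75 mm by 190 mm) begins 51 mm behind the grasp point.
Start: joints at [-60.814, 22.042, 0.453, 0, -68.411, -14.817], TCP at [0.155, -0.605, 0.223] pointing down, gripper open.
Joint ranges: [-179.83, 179.83], [-69.29, 118.12], [-61.27, 80.66], [-181.25, 117.63], [-171.15, -9.14], [-177.46, 177.46]. Speed limits (degrees/s): [159.86, 159.86, 180, 180, 180, 180].

INTERFACE

Orientations are given as a 3x3 rotation matrix whose columns are the frame's x, y, z axes.
In Python, from station import monitor, cams, ticket gives the robot as it stands.
- The arm moves only by the tool drive_tool, never from a script. Its argument "moves" is a list of rows, each an object with "delta_pos": the shift along the tool's x, y, z in mm, a list of three; "turn": the turn about the tool's z in rad; "claw": the opening, from 0 (shut) to 1 (fully open). A call has 1 to 12 rows; each row shifts and turns the commanded pose from where the row before left it, along the tool's axes as they then stand; what a row does not reach is not made up. A row lasts 1/8 s, in which the tool goes at most 62.5 mm and 10.7 degrees, less where a joint would pass 70% of its speed; a pose out of reach is approached as far as the arm can. A call is refused whole if a number of a shift passes 62.5 or a number of a turn 0.188, either way. A call with a gripper value outside its range is refused whole. The fingers move at their own pace and stop on an object; the grip force is fixed at half the most. Time passes only in rows, so rows that do not move let the fingers close. It gives the time, the measured TCP pose, the force, the opening and the grip force at its end, in the units of the state.
- monitor.sense(): the state, without advancing time (a new reading comes with each control period).
- cams.capture(name): name is "scene" or "top" or "wrist"; returns a dict with "color" (400x640x3 uint8, red, green, blue), "range_z" (400x640 float32, m along the optical axis (not along the pixel's ray), 0 where there is no reading), "vertical_fov" (degrees; the focal length in pixels is half the picture's height over the tangent of half this angle, whatever the lens; pixels are square), "cx", "cy" (the principal point, pixels), "extrinsics" (4x4, takes a point from camera to world coordinates). Camera axes: x right, y down, z forward; pixel columns grow to the right and rows downward; lengths in m; the calibration is good to about 2 mm. The wrist camera is an equidistant fisheye: a pixel r from the principal point sees the ray r / f radians off the axis. A picture is of the moment at which its call begins.
- ticket.finish_job(): hands the job in; it is judged then, once.
The state is a dict: "time_s": time; "joints": joint angles; "joint_velocities": joint speeds; "effort": joint torques, N m; "tcp_pos": TCP position; "ee_rot": TCP orientation; "wrist_force": force on the tool from outside, world axes, zero at the start; "moment": the same for the moment, N m; "gripper_width": opening from 0.0 (shut) to 1.0 (fully open); "gripper_force": force on a finger pad.
Only numpy, scipy, OpenCV 4.12 (cv2) and the standard library are available. Lean on these libraries where they do the work, as an engineer would, in place of code of your own. Each camera call takes 0.05 s, during which the arm holds its last target. There are 200 camera calls.

TASK

Turn the sample-tube carousel on by one station, so that the next tube stands in front of the barcode reader: press the orange indexing plunger in to free the table, push the table round anticlockwise (seen from above) to the next hole, and let the plunger spring back out, fully up and locked in that hole. Do not run on past the next hole or turn the table backwards. Leave the tubes standing in their sockets and everything else on the bench where it is; nothing needs to be lifted.

Things in the scene. Friction and masses are not known exactly. Their poses are not given: they have to be found in the camera images.
- turn_axis (a point): On the carousel's upright turning axis, at the top of the aluminium index plate, 44 mm above the bench. Round white base of radius 166 mm, fixed to the bench, placed and turned anew each start. z up; x points away from the plunger's starting place, y is 90 degrees anticlockwise from x. Plate: dark circular slot with 12 holes 30 degrees apart, radius 135 mm; green arrows point anticlockwise.
- hole_next (a point): Centre of the next hole (13 mm across, in a brass bush 20 mm across) at the top of the fixed index plate, 44 mm above the bench, 135 mm from the axis, 30 degrees anticlockwise (seen from above) of the hole where the plunger starts. Fixed to the base. The plunger must end above it.
- carousel (a joint): Angle of the table: grey disc of radius 103 mm with 12 blue sockets (22 mm square, tops at 89 mm, 80 mm from the axis) and the steel index arm. Radians, 0 at start, grows anticlockwise seen from above; hole to hole is pi/6 = 0.5236. Stays where it is left; about 0.15 N m turns it. Locked, it has 0.011 rad of play either way.
- plunger_top (a point): Centre of the floor of the plunger's orange thumb dish: 105 mm above the bench when up, 93 mm fully in; 135 mm from the axis, travels with the table. Head 40 mm across, floor 34 mm across inside a 3 mm rim: closed fingertips fit (with a few mm of play) to hold it down and push it round. Below it: thin stem, steel barrel 28 mm across, top at 86 mm, arm 26 mm wide, top at 68 mm.
- plunger (a joint): How far the plunger is pressed down, m: 0 fully up, 0.012 fully in; spring 2.4 N at the start to 6 N fully in. Up, its shoulder locks in a hole of the plate; 9 mm or more in, the table is free. Let go between holes it rises only to about 9 mm, under the plate; let go within about 0.02 rad of a hole, or pushed on to the hole after letting go, it snaps fully up and locks.
- reader (a point): Centre of the top of the grey barcode reader head, 138 mm above the bench, fixed to the base on a bracket outside the table: 56 mm (radial) x 60 x 46 mm, 190 mm from the axis, 60 degrees anticlockwise from the x axis of turn_axis.
- rack_mid (a point): Centre, 45 mm above its underside, of a loose blue tube rack 105 x 105 mm and 54 mm high, holding six red-capped tubes that reach to 86 mm. z axis up. A bystander.
- bottle_mid (a point): Centre, half-way up, of a loose white bottle 60 mm across and 150 mm high with a blue cap. z axis up. A bystander.
- roll_mid (a point): Centre, half-way up, of a loose paper label roll 72 mm across and 30 mm high, lying flat. z axis up. A bystander.
- tube_a_mid (a point): Centre, half-way up, of a loose sample tube 13 mm across and 80 mm long with a red cap 17 mm across, standing in one of the table's sockets 80 mm from the axis; its foot is 56 mm and its cap's top 136 mm above the bench. z axis up. A bystander, at 180 degrees anticlockwise from the x axis of turn_axis at the start.
- tube_b_mid (a point): Centre, half-way up, of a loose sample tube 13 mm across and 80 mm long with a red cap 17 mm across, standing in one of the table's sockets 80 mm from the axis; its foot is 56 mm and its cap's top 136 mm above the bench. z axis up. A bystander, at 120 degrees anticlockwise from the x axis of turn_axis at the start.
- tube_c_mid (a point): Centre, half-way up, of a loose sample tube 13 mm across and 80 mm long with a red cap 17 mm across, standing in one of the table's sockets 80 mm from the axis; its foot is 56 mm and its cap's top 136 mm above the bench. z axis up. A bystander, at 60 degrees anticlockwise from the x axis of turn_axis at the start (the tube now at the reader).
- tube_d_mid (a point): Centre, half-way up, of a loose sample tube 13 mm across and 80 mm long with a red cap 17 mm across, standing in one of the table's sockets 80 mm from the axis; its foot is 56 mm and its cap's top 136 mm above the bench. z axis up. A bystander, at 30 degrees anticlockwise from the x axis of turn_axis at the start (the next tube for the reader).
- tube_e_mid (a point): Centre, half-way up, of a loose sample tube 13 mm across and 80 mm long with a red cap 17 mm across, standing in one of the table's sockets 80 mm from the axis; its foot is 56 mm and its cap's top 136 mm above the bench. z axis up. A bystander, at 330 degrees anticlockwise from the x axis of turn_axis at the start.

How it is judged (in metres and radians):
On the way, in this order (a step that is already met when the one before it is completed fails the run):
1. the plunger is pressed in (more than 7 mm) while the table is still at its starting hole (value of joint plunger above 0.007 m and value of joint carousel between -0.1 and 0.1 rad), for 0.05 s.
2. the table has been turned anticlockwise over more than half of the way to the next hole (value of joint carousel above 0.3 rad), for 0.02 s.
At the end, for the whole second after the job is handed in: The table is at rest one hole (0.524 rad, within 0.025) anticlockwise of its start, the plunger up (within 2 mm); the five tubes stand in their sockets (height within 6 mm, tilt under 0.25 rad, 70 to 90 mm from the axis); rack, bottle and roll moved under 25 mm, tilt under 0.1 rad (value of joint carousel between 0.4986 and 0.5486 rad and value of joint plunger below 0.002 m and velocity of joint carousel between -0.03 and 0.03 rad/s and height (world z) of tube_a_mid between 0.0904 and 0.1024 m and angle between each of tube_a_mid, tube_b_mid, tube_c_mid, tube_d_mid, tube_e_mid's own z axis and vertical below 0.25 rad and horizontal distance between tube_a_mid and turn_axis between 0.07 and 0.09 m and height (world z) of tube_b_mid between 0.0904 and 0.1024 m and horizontal distance between tube_b_mid and turn_axis between 0.07 and 0.09 m and height (world z) of tube_c_mid between 0.0904 and 0.1024 m and horizontal distance between tube_c_mid and turn_axis between 0.07 and 0.09 m and height (world z) of tube_d_mid between 0.0904 and 0.1024 m and horizontal distance between tube_d_mid and turn_axis between 0.07 and 0.09 m and height (world z) of tube_e_mid between 0.0904 and 0.1024 m and horizontal distance between tube_e_mid and turn_axis between 0.07 and 0.09 m and distance of each of rack_mid, bottle_mid, roll_mid from where it was at the start of the episode below 0.025 m and angle between each of rack_mid, bottle_mid, roll_mid's own z axis and vertical below 0.1 rad); the robot touches nothing.
It fails at once if the table is turned more than a third of a pitch past the next hole (value of joint carousel above 0.7 rad).
It fails at once if the table is turned backwards by more than a third of a pitch (value of joint carousel below -0.17 rad).
It fails at once if a tube is lifted more than 12 mm or tipped over (height (world z) of any of tube_a_mid, tube_b_mid, tube_c_mid, tube_d_mid, tube_e_mid above 0.1084 m or angle between any of tube_a_mid, tube_b_mid, tube_c_mid, tube_d_mid, tube_e_mid's own z axis and vertical above 0.4 rad).
It fails at once if the rack, the bottle or the label roll is lifted, tipped or shoved more than 25 mm (distance of any of rack_mid, bottle_mid, roll_mid from where it was at the start of the episode above 0.025 m or angle between any of rack_mid, bottle_mid, roll_mid's own z axis and vertical above 0.3 rad).
It also fails if it takes over 40 s, if anything falls off the work surface, if the arm or the gripper's body presses on something with over 40 N, if the wrist force passes 120 N, or if a joint passes its speed limit or range.

## Working session

There is one attempt and no reset: what is moved stays moved. The work goes in short steps, Python scripts to look and compute and a tool call to move; the robot and the scene stay as the last step left them, time stands still between calls to the robot, and variables do not carry over. Pictures are saved under pics/ and viewed, at most 10 in all, crops included, and the job is handed in when it is done.

Besides the shell and the picture viewer there is one more tool, called after ">>>" as name([rows], argument=value, ...), one row to a line, values as JSON. drive_tool: Moves the arm, as the interface text tells. Its arguments: {"type":"object","properties":{"moves":{"type":"array","items":{"type":"object","properties":{"delta_pos":{"type":"array","items":{"type":"number"}},"turn":{"type":"number"},"claw":{"type":"number"}}}}},"required":["moves"]}

```bash
mkdir -p pics; cat > h.py <<'E'
import numpy as np, cv2
from station import monitor, cams, ticket
def grab(n,f):
    d=cams.capture(n); np.savez(''+f,**d); cv2.imwrite(f'pics/{f}.png',cv2.cvtColor(d['color'],cv2.COLOR_RGB2BGR)); return d
def cloud(d):
    f=200/np.tan(np.radians(d['vertical_fov'])/2); v,u=np.mgrid[:400,:640]; z=d['range_z']
    p=np.stack([(u-d['cx'])/f*z,(v-d['cy'])/f*z,z],-1); E=d['extrinsics']; return p@E[:3,:3].T+E[:3,3]
E
python3 - <<'E'
from h import *
s=monitor.sense();print(s['time_s'],s['tcp_pos'],np.round(s['ee_rot'],3),s['wrist_force'])
d=grab('top','top0');P=cloud(d)
hsv=cv2.cvtColor(d['color'],cv2.COLOR_RGB2HSV)
m=((hsv[...,0]>5)&(hsv[...,0]<20)&(hsv[...,1]>150)&(hsv[...,2]>120)).astype(np.uint8)
n,l,st,c=cv2.connectedComponentsWithStats(m)
for i in range(1,n):
    if st[i,4]>15: q=P[(l==i)&(d['range_z']>0)]; print(c[i],st[i],np.median(q,0),q.min(0),q.max(0))
E
```

```text
0.0 [ 0.15496672 -0.60485513  0.2214406 ] [[-0.969 -0.248 -0.001]
 [-0.248  0.969  0.002]
 [ 0.     0.002 -1.   ]] [-0.29944362  0.14874157  0.5520723 ]
[ 88.34019539 169.39846476] [  69  125   40   89 2866] [0.64023794 0.65960661 0.10367297] [ 0.51842301  0.6043232  -0.68589435] [0.79133156 1.12760517 0.11329168]
[116.19633028 169.20550459] [112 130   9  81 545] [0.64867429 0.61222546 0.02809421] [ 0.52508529  0.59924895 -0.00530422] [0.77080925 0.62307157 0.05673916]
[271.4516129  198.92741935] [266 193  12  13 124] [0.54427692 0.14321776 0.10428561] [0.52687118 0.12840618 0.09706092] [0.56135091 0.16005314 0.11008448]
[113.71084337 277.33296824] [104 235  17  89 913] [0.33150806 0.60982467 0.04803759] [ 0.19486322  0.6023769  -0.00313724] [0.45195678 0.64986094 0.10830304]
```

View pics/top0.png

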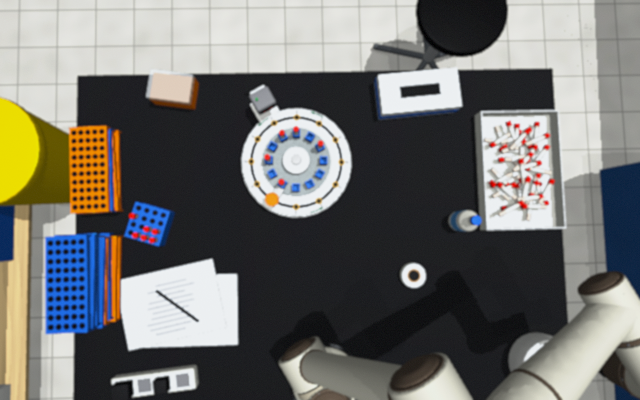

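The top view shows the carousel at about (296,162), with the orange plunger head at (271,199) and the reader at (262,100). The bottle, roll and rack are well clear of it. Next I'll fit the axis.

```bash
python3 - <<'E'
from h import *
d=dict(np.load('top0.npz'));P=cloud(d);print(P[162,296],d['range_z'][162,296],d['extrinsics'][:3,3])
hsv=cv2.cvtColor(d['color'],cv2.COLOR_RGB2HSV)
f=200/np.tan(np.radians(d['vertical_fov'])/2);print('mm/px',1000*d['range_z'][162,296]/f)
# base outer edge: non-black region contour
m=((hsv[...,2]>110)&(np.hypot(*(np.mgrid[:400,:640]-np.array([162,296])[:,None,None]))<75)).astype(np.uint8)
m[:125,:285]=0
c=max(cv2.findContours(m,cv2.RETR_EXTERNAL,cv2.CHAIN_APPROX_NONE)[0],key=len)[:,0].astype(float)
from scipy.optimize import least_squares
E=d['extrinsics']
def toz(uv,z):
    r=np.stack([(uv[:,0]-d['cx'])/f,(uv[:,1]-d['cy'])/f,np.ones(len(uv))],-1)@E[:3,:3].T
    return E[:3,3]+r*((z-E[2,3])/r[:,2])[:,None]
q=toz(c,0.044)
r=least_squares(lambda p:np.hypot(q[:,0]-p[0],q[:,1]-p[1])-p[2],[.66,.06,.166],loss='soft_l1',f_scale=.003)
print(r.x,np.median(abs(r.fun)))
pl=toz(np.array([[271.45,198.93]]),.107)[0];v=pl[:2]-r.x[:2];print(pl,np.linalg.norm(v),np.degrees(np.arctan2(v[1],v[0])))
E
```

```text
[0.65119582 0.07302746 0.087424  ] 1.2742965 [0.46186719 0.05431645 1.35254141]
mm/px 2.8958001160280844
[0.65706957 0.07275359 0.16426291] 0.0010043280857619519
[0.54426676 0.14428821 0.107     ] 0.13357273754690077 147.61891273772972
```

>>> drive_tool([
  {"delta_pos": [-35, 39, 0], "turn": 0, "claw": 0},
  {"delta_pos": [-35, 39, 0], "turn": 0, "claw": 0},
  {"delta_pos": [-35, 39, 0], "turn": 0, "claw": 0},
  {"delta_pos": [-35, 39, 0], "turn": 0, "claw": 0},
  {"delta_pos": [-35, 39, 0], "turn": 0, "claw": 0},
  {"delta_pos": [-35, 39, 0], "turn": 0, "claw": 0},
  {"delta_pos": [-35, 39, 0], "turn": 0, "claw": 0},
  {"delta_pos": [-35, 39, 0], "turn": 0, "claw": 0},
  {"delta_pos": [-35, 39, 0], "turn": 0, "claw": 0},
  {"delta_pos": [-35, 39, 0], "turn": 0, "claw": 0},
  {"delta_pos": [-35, 39, 0], "turn": 0, "claw": 0},
  {"delta_pos": [-35, 39, 0], "turn": 0, "claw": 0},
])

```text
time_s: 1.55
tcp_pos: [0.446, -0.0461, 0.2223]
ee_rot: [[-0.969, -0.248, -0.001], [-0.248, 0.969, 0.0], [0.001, 0.0, -1.0]]
wrist_force: [0.8, -1.6, -0.2]
gripper_width: 0.004
gripper_force: 0.0
```

>>> drive_tool([
  {"delta_pos": [-35, 40, 10], "turn": 0, "claw": 0},
  {"delta_pos": [-35, 40, 10], "turn": 0, "claw": 0},
  {"delta_pos": [-35, 40, 10], "turn": 0, "claw": 0},
  {"delta_pos": [-35, 40, 10], "turn": 0, "claw": 0},
  {"delta_pos": [0, 0, 0], "turn": 0, "claw": 0},
])

```text
time_s: 2.17
tcp_pos: [0.5421, 0.1445, 0.1803]
ee_rot: [[-0.968, -0.251, -0.003], [-0.251, 0.968, -0.001], [0.003, -0.001, -1.0]]
wrist_force: [-0.4, -0.1, -1.3]
gripper_width: 0.002
gripper_force: 0.0
```

```bash
python3 - <<'E'
from h import *
s=monitor.sense();print(s['time_s'],s['tcp_pos'],s['joints'],s['wrist_force'])
d=grab('wrist','w0');E=d['extrinsics'];print(E.round(3),d['vertical_fov'],d['cx'],d['cy'])
d=grab('scene','s0')
E
```

```text
2.175 [0.5421487  0.14446569 0.18025894] [ 3.14566977e+01  1.79203767e+01 -1.21449473e+01 -2.41001350e-02
 -6.01160953e+01 -1.06898568e+02] [-0.3597793  -0.09434586 -1.26232946]
[[-0.251  0.94   0.233  0.478]
 [ 0.968  0.244  0.06   0.128]
 [-0.     0.24  -0.971  0.343]
 [ 0.     0.     0.     1.   ]] 65.70646984690485 318.6484119716538 195.93065042005597
```

View pics/w0.png

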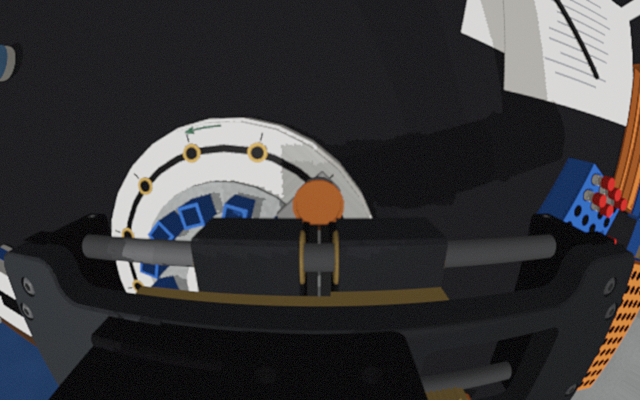

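View pics/s0.png

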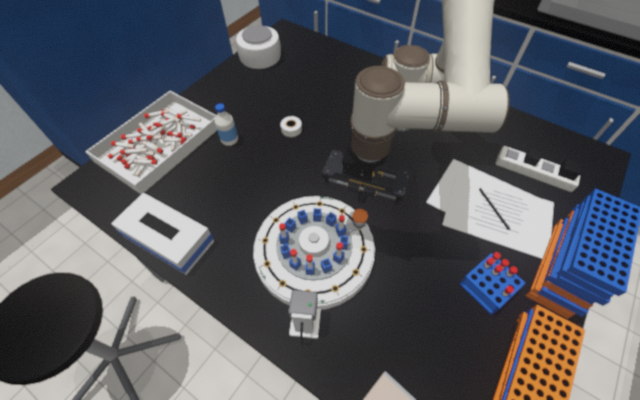

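The wrist view has the plunger head at (319,203), the next hole at (257,152), then more holes at (192,153) and (145,186). The arrow points left, which is anticlockwise. Now I'll refine with this view.

```bash
python3 - <<'E'
from h import *
from scipy.optimize import least_squares
d=dict(np.load('w0.npz'));E=d['extrinsics'];f=200/np.tan(np.radians(d['vertical_fov'])/2)
def toz(uv,z):
    x=np.asarray(uv,float)-[d['cx'],d['cy']];r=np.hypot(*x.T);t=r/f
    q=np.stack([x[:,0]/r*np.sin(t),x[:,1]/r*np.sin(t),np.cos(t)],-1)@E[:3,:3].T
    return E[:3,3]+q*((z-E[2,3])/q[:,2])[:,None]
H=toz([[257,152],[192,153],[145,186]],.044)[:,:2]
hsv=cv2.cvtColor(d['color'],cv2.COLOR_RGB2HSV)
m=((hsv[...,0]>4)&(hsv[...,0]<20)&(hsv[...,1]>150)&(hsv[...,2]>90)).astype(np.uint8)
m[:,:285]=0;m[:,352:]=0;m[:170]=0
c=max(cv2.findContours(m,cv2.RETR_EXTERNAL,cv2.CHAIN_APPROX_NONE)[0],key=len)[:,0]
c=c[c[:,1]<216];q=toz(c,.108)
r=least_squares(lambda p:np.hypot(q[:,0]-p[0],q[:,1]-p[1])-p[2],[.54,.144,.02],loss='soft_l1',f_scale=.001);print(r.x,abs(r.fun).mean())
p=r.x[:2]
# axis: fit holes+plunger at known 135 mm, 30 deg
A=np.vstack([p,H]);
g=lambda k:np.concatenate([(k[:2]+.135*np.array([np.cos(k[2]+i*np.pi/6),np.sin(k[2]+i*np.pi/6)])-A[i]) for i in range(4)])
k=least_squares(g,[.657,.073,2.57]);print(k.x[:2],np.degrees(k.x[2]),(k.fun*1000).round(1))
s=monitor.sense();print(s['tcp_pos'],H)
E
```

```text
[0.54118985 0.14422384 0.019398  ] 0.00034228970385540014
[0.65687216 0.07447503] 148.79478623681686 [ 0.2  0.2 -0.1 -0.1  0.  -0.6 -0.1  0.5]
[0.54111705 0.14201063 0.18151329] [[ 0.52201466  0.07741671]
 [ 0.53852713  0.01008168]
 [ 0.58706758 -0.04153224]]
```

>>> drive_tool([
  {"delta_pos": [0, 1, 25], "turn": 0, "claw": 0},
  {"delta_pos": [0, 0, 25], "turn": 0, "claw": 0},
  {"delta_pos": [0, 0, 15], "turn": 0, "claw": 0},
  {"delta_pos": [0, 0, 0], "turn": 0, "claw": 0},
])

```text
time_s: 2.78
tcp_pos: [0.5408, 0.1418, 0.117]
ee_rot: [[-0.969, -0.247, -0.002], [-0.247, 0.969, -0.001], [0.002, -0.001, -1.0]]
wrist_force: [0.1, 0.5, 0.2]
gripper_width: 0.006
gripper_force: 0.0
```

```bash
python3 - <<'E'
from h import *
for i in range(4):
    s=monitor.sense();print(s['time_s'],s['tcp_pos'],s['wrist_force']); d=grab('wrist','w1') if i%2 else grab('scene','s1')
a=cv2.imread('pics/w1.png')[150:300,220:420];a=cv2.resize(a,None,fx=3.5,fy=3.5,interpolation=2);cv2.imwrite('pics/w1c.png',a)
E
```

```text
2.775 [0.54080579 0.1418408  0.11695175] [0.11806753 0.51028905 0.20068924]
2.825 [0.54159132 0.14232752 0.11793063] [-0.25204395  0.07669099  0.66393997]
2.875 [0.54204599 0.14269996 0.11848768] [-0.62364105 -0.15756084 -0.71626385]
2.925 [0.54220604 0.14291497 0.11870794] [-0.23220845  0.92357275 -0.35849847]
```

View pics/w1c.png

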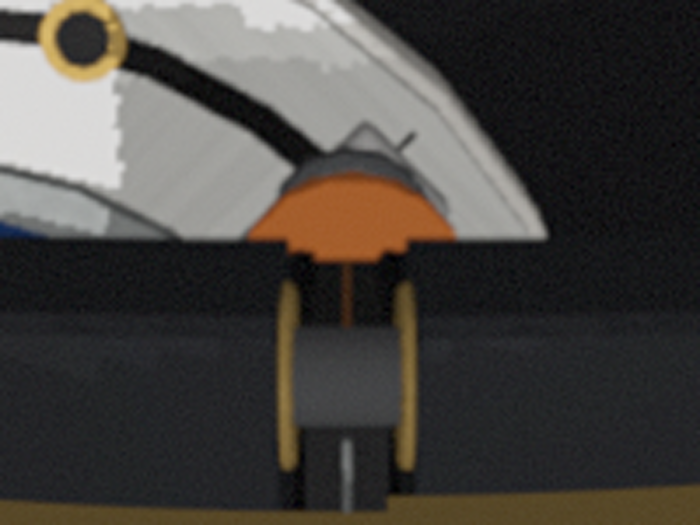

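The crop shows the head spanning x 247–456, centre 351, with the fingers at 347, so they are aligned to about 1 mm. Pressing now.

>>> drive_tool([
  {"delta_pos": [0, 1, 8], "turn": 0, "claw": 0},
  {"delta_pos": [0, 0, 5], "turn": 0, "claw": 0},
  {"delta_pos": [0, 0, 5], "turn": 0, "claw": 0},
  {"delta_pos": [0, 0, 0], "turn": 0, "claw": 0},
])

```text
time_s: 3.48
tcp_pos: [0.5411, 0.1439, 0.0995]
ee_rot: [[-0.969, -0.248, -0.0], [-0.248, 0.969, -0.0], [0.001, -0.0, -1.0]]
wrist_force: [-2.0, 0.8, 3.5]
gripper_width: 0.005
gripper_force: 1.8
```

>>> drive_tool([
  {"delta_pos": [0, 0, 3], "turn": 0, "claw": 0},
  {"delta_pos": [0, 0, 2.5], "turn": 0, "claw": 0},
  {"delta_pos": [0, 0, 0], "turn": 0, "claw": 0},
])

```text
time_s: 3.85
tcp_pos: [0.5412, 0.1439, 0.0941]
ee_rot: [[-0.969, -0.248, 0.0], [-0.248, 0.969, 0.0], [-0.0, 0.0, -1.0]]
wrist_force: [-2.6, 0.3, 6.1]
gripper_width: 0.003
gripper_force: 2.6
```

```bash
python3 - <<'E'
import numpy as np
R=np.array([[-.969,-.248],[-.248,.969]])
a=np.radians(148.8+np.arange(0,33.1,3));p=np.stack([.6569+.135*np.cos(a),.0745+.135*np.sin(a)],-1)*1000
print((np.diff(p,axis=0)@R).round(1)); print(p.round(1))
E
```

```text
[[ 4.9 -5.1]
 [ 4.6 -5.3]
 [ 4.4 -5.6]
 [ 4.1 -5.8]
 [ 3.8 -6. ]
 [ 3.4 -6.2]
 [ 3.1 -6.4]
 [ 2.8 -6.5]
 [ 2.4 -6.6]
 [ 2.1 -6.8]
 [ 1.7 -6.9]]
[[541.4 144.4]
 [537.9 138.3]
 [534.7 132. ]
 [531.9 125.5]
 [529.4 118.9]
 [527.3 112.2]
 [525.5 105.3]
 [524.   98.4]
 [523.   91.4]
 [522.3  84.4]
 [521.9  77.3]
 [522.   70.3]]
```

Next, five rows of the arc (15°), then check.

>>> drive_tool([
  {"delta_pos": [2.5, -2.5, 0], "turn": 0, "claw": 0},
  {"delta_pos": [2.4, -2.6, 0], "turn": 0, "claw": 0},
  {"delta_pos": [4.6, -5.3, 0], "turn": 0, "claw": 0},
  {"delta_pos": [4.4, -5.6, 0], "turn": 0, "claw": 0},
  {"delta_pos": [4.1, -5.8, 0], "turn": 0, "claw": 0},
  {"delta_pos": [3.8, -6, 0], "turn": 0, "claw": 0},
  {"delta_pos": [0, 0, 0], "turn": 0, "claw": 0},
])

```text
time_s: 4.72
tcp_pos: [0.5278, 0.1108, 0.0946]
ee_rot: [[-0.969, -0.248, 0.002], [-0.248, 0.969, -0.0], [-0.002, -0.001, -1.0]]
wrist_force: [1.8, -0.7, 4.1]
gripper_width: 0.003
gripper_force: 2.5
```

```bash
cat >> h.py <<'E'
from scipy.optimize import least_squares
def table(n):
    d=grab('wrist',n);E=d['extrinsics'];f=200/np.tan(np.radians(d['vertical_fov'])/2)
    hsv=cv2.cvtColor(d['color'],cv2.COLOR_RGB2HSV)
    m=((hsv[...,0]>4)&(hsv[...,0]<20)&(hsv[...,1]>150)&(hsv[...,2]>90)).astype(np.uint8)
    m[:,:270]=0;m[:,370:]=0;m[:170]=0;m[240:]=0
    c=max(cv2.findContours(m,cv2.RETR_EXTERNAL,cv2.CHAIN_APPROX_NONE)[0],key=len)[:,0]
    c=c[c[:,1]<216].astype(float);x=c-[d['cx'],d['cy']];r=np.hypot(*x.T);t=r/f
    q=np.stack([x[:,0]/r*np.sin(t),x[:,1]/r*np.sin(t),np.cos(t)],-1)@E[:3,:3].T
    q=E[:3,3]+q*((.097-E[2,3])/q[:,2])[:,None]
    # head centre lies on the 135 mm circle: fit angle only, upper arc
    g=lambda a:np.hypot(q[:,0]-.6569-.135*np.cos(a[0]),q[:,1]-.0745-.135*np.sin(a[0]))-.02
    k=least_squares(g,[np.arctan2(monitor.sense()['tcp_pos'][1]-.0745,monitor.sense()['tcp_pos'][0]-.6569)],loss='soft_l1',f_scale=.001)
    s=monitor.sense();tp=s['tcp_pos']
    print('table',k.x[0]-np.radians(148.8),'res',abs(k.fun).mean(),len(q),'tcp ang',np.arctan2(tp[1]-.0745,tp[0]-.6569)-np.radians(148.8),'r',np.hypot(tp[0]-.6569,tp[1]-.0745),tp,s['wrist_force'])
E
python3 - <<'E'
from h import *
table('w2')
a=cv2.imread('pics/w2.png')[100:300,200:440];cv2.imwrite('pics/w2c.png',cv2.resize(a,None,fx=3,fy=3,interpolation=2))
E
```

```text
table 0.2557793776684405 res 0.00031388604646364146 44 tcp ang 0.2698100829110377 r 0.13412493105847434 [0.52780505 0.1108867  0.09460469] [ 1.18212947 -1.10720473  5.04181963]
```

View pics/w2c.png

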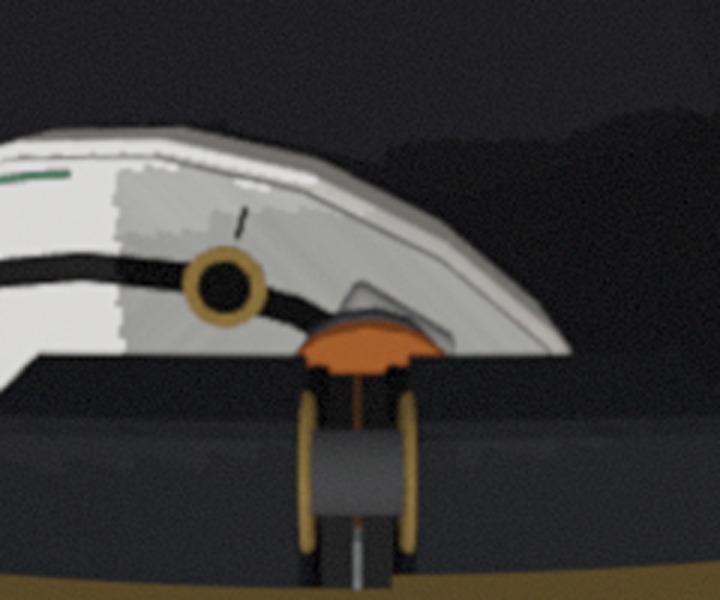

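The crop shows the head still under the fingertips and the table about half-way, with the next hole at (225,286). I'll continue to about 26°.

>>> drive_tool([
  {"delta_pos": [3.4, -6.2, 0], "turn": 0, "claw": 0},
  {"delta_pos": [3.1, -6.4, 0], "turn": 0, "claw": 0},
  {"delta_pos": [2.8, -6.5, 0], "turn": 0, "claw": 0},
  {"delta_pos": [1.6, -4.4, 0], "turn": 0, "claw": 0},
  {"delta_pos": [0, 0, 0], "turn": 0, "claw": 0},
])

```text
time_s: 5.4
tcp_pos: [0.5231, 0.0855, 0.0946]
ee_rot: [[-0.969, -0.248, 0.002], [-0.248, 0.969, -0.0], [-0.002, -0.001, -1.0]]
wrist_force: [1.7, -0.2, 4.9]
gripper_width: 0.006
gripper_force: 2.9
```

```bash
python3 - <<'E'
from h import *
table('w3')
E
```

```text
table 0.4408921644137296 res 0.00045988863448749335 46 tcp ang 0.46200237551926815 r 0.1342395942588022 [0.52311743 0.08556761 0.09454375] [ 0.67215778 -0.80870167  4.04605818]
```

>>> drive_tool([
  {"delta_pos": [0, 0, -1.0], "turn": 0, "claw": 0},
  {"delta_pos": [0, 0, -1.0], "turn": 0, "claw": 0},
  {"delta_pos": [0.9, -2.3, 0], "turn": 0, "claw": 0},
  {"delta_pos": [0.8, -2.3, 0], "turn": 0, "claw": 0},
  {"delta_pos": [0.7, -2.4, 0], "turn": 0, "claw": 0},
  {"delta_pos": [0, 0, 0], "turn": 0, "claw": 0},
])

```text
time_s: 6.2
tcp_pos: [0.5222, 0.0786, 0.0962]
ee_rot: [[-0.969, -0.248, 0.001], [-0.248, 0.969, 0.0], [-0.001, -0.0, -1.0]]
wrist_force: [4.0, 0.2, 5.3]
gripper_width: 0.006
gripper_force: 2.9
```

```bash
python3 - <<'E'
from h import *
table('w4')
E
```

```text
table 0.48713933255566255 res 0.00028668245797013525 45 tcp ang 0.5143586463036827 r 0.13476355043074695 [0.52219784 0.0785671  0.09625139] [ 3.43887086 -0.09493473  5.23174682]
```

>>> drive_tool([
  {"delta_pos": [0, 0, -0.8], "turn": 0, "claw": 0},
  {"delta_pos": [0.4, -1.4, 0], "turn": 0, "claw": 0},
  {"delta_pos": [0.4, -1.4, 0], "turn": 0, "claw": 0},
  {"delta_pos": [0.3, -1.0, 0], "turn": 0, "claw": 0},
  {"delta_pos": [0, 0, 0], "turn": 0, "claw": 0},
])

```text
time_s: 6.88
tcp_pos: [0.5217, 0.0746, 0.0969]
ee_rot: [[-0.969, -0.248, 0.0], [-0.248, 0.969, -0.0], [-0.0, -0.0, -1.0]]
wrist_force: [4.6, -0.4, 4.6]
gripper_width: 0.005
gripper_force: 3.0
```

```bash
python3 - <<'E'
from h import *
table('w5')
E
```

```text
table 0.5151891287648844 res 0.0002125512888981747 43 tcp ang 0.5434707370223233 r 0.1352367614905393 [0.52166332 0.07464497 0.09688769] [ 4.711606   -0.02784507  4.93329708]
```

>>> drive_tool([
  {"delta_pos": [-1.0, -0.6, 0], "turn": 0, "claw": 0},
  {"delta_pos": [0, 0, -0.8], "turn": 0, "claw": 0},
  {"delta_pos": [0, 0, 0], "turn": 0, "claw": 0},
])

```text
time_s: 7.3
tcp_pos: [0.5218, 0.0741, 0.0973]
ee_rot: [[-0.969, -0.248, -0.002], [-0.248, 0.969, -0.001], [0.002, -0.0, -1.0]]
wrist_force: [0.4, 1.7, 5.0]
gripper_width: 0.006
gripper_force: 2.9
```

```bash
python3 - <<'E'
from h import *
table('w6')
E
```

```text
table -5.765998838043409 res 0.0001432373473762227 44 tcp ang -5.735561207289274 r 0.13508747118588102 [0.52181317 0.07408375 0.09728299] [0.63524001 0.30037528 4.36782174]
```

Table at about 0.517, and the plunger is rising with the tip, so it has entered the hole. Lifting straight up.

>>> drive_tool([
  {"delta_pos": [0, 0, -1.5], "turn": 0, "claw": 0},
  {"delta_pos": [0, 0, -1.5], "turn": 0, "claw": 0},
  {"delta_pos": [0, 0, 0], "turn": 0, "claw": 0},
])

```text
time_s: 7.72
tcp_pos: [0.5219, 0.0741, 0.1003]
ee_rot: [[-0.969, -0.248, -0.002], [-0.248, 0.969, -0.0], [0.002, -0.0, -1.0]]
wrist_force: [0.0, 0.7, 3.7]
gripper_width: 0.008
gripper_force: 2.4
```

Force is 3.7 N at z = 0.100, so the plunger is following the tip up into the hole. Lifting clear.

>>> drive_tool([
  {"delta_pos": [0, 0, -3], "turn": 0, "claw": 0},
  {"delta_pos": [0, 0, -4], "turn": 0, "claw": 0},
  {"delta_pos": [0, 0, -15], "turn": 0, "claw": 0},
  {"delta_pos": [0, 0, -30], "turn": 0, "claw": 0},
  {"delta_pos": [0, 0, -30], "turn": 0, "claw": 0},
  {"delta_pos": [30, 0, -20], "turn": 0, "claw": 0},
  {"delta_pos": [50, 0, 0], "turn": 0, "claw": 0},
  {"delta_pos": [50, 0, 0], "turn": 0, "claw": 0},
  {"delta_pos": [0, 0, 0], "turn": 0, "claw": 0},
  {"delta_pos": [0, 0, 0], "turn": 0, "claw": 0},
])

```text
time_s: 8.98
tcp_pos: [0.3974, 0.0423, 0.2036]
ee_rot: [[-0.969, -0.248, 0.002], [-0.248, 0.969, 0.001], [-0.002, 0.0, -1.0]]
wrist_force: [1.2, 0.2, 0.2]
gripper_width: 0.005
gripper_force: 0.0
```

```bash
python3 - <<'E'
from h import *
s=monitor.sense();print(s['time_s'],s['tcp_pos'],s['wrist_force'])
d=grab('top','top1');P=cloud(d)
hsv=cv2.cvtColor(d['color'],cv2.COLOR_RGB2HSV)
m=((hsv[...,0]>5)&(hsv[...,0]<20)&(hsv[...,1]>150)&(hsv[...,2]>120)).astype(np.uint8);m[:,:230]=0
n,l,st,c=cv2.connectedComponentsWithStats(m)
for i in range(1,n):
    if st[i,4]>15: q=P[(l==i)&(d['range_z']>0)]; v=np.median(q,0);print(c[i],v,np.arctan2(v[1]-.0745,v[0]-.6569)-np.radians(148.8))
d=grab('wrist','w7')
a=cv2.imread('pics/top1.png')[70:270,200:440];cv2.imwrite('pics/t1c.png',cv2.resize(a,None,fx=3,fy=3,interpolation=2))
E
```

```text
8.975 [0.39738526 0.04231013 0.20364831] [1.24223184 0.23847831 0.20079348]
[294.67741935 205.47580645] [0.52344397 0.07835765 0.10413197] 0.5156449934085585
```

View pics/t1c.png

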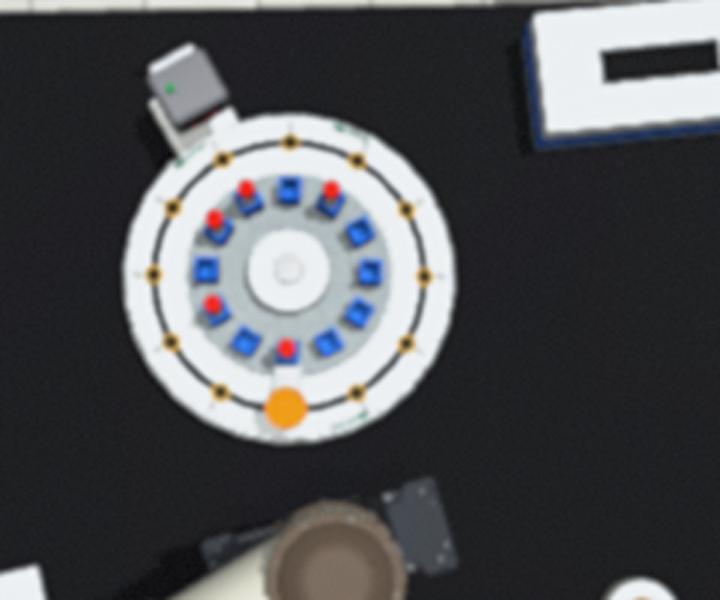

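View pics/w7.png

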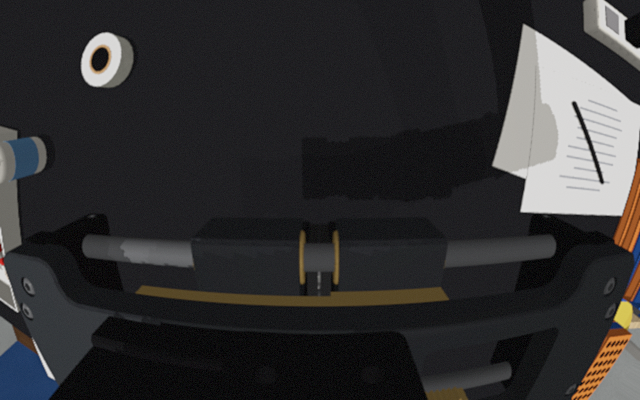

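The top crop shows the plunger at the next hole (285,408), its height unchanged from the start (104 mm), which means it is fully up. All five tubes are standing, and the wrist view shows the arm clear of everything.

```bash
python3 -c "
from h import *
print(ticket.finish_job())"
```

```text
the job is handed in; nothing more can be done
None
```

I turned the carousel one station anticlockwise (about 0.516 rad measured) and the plunger sprang back up into the next hole. All five tubes are standing and the arm is clear; I handed the job in, and no verdict came back.

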